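Empty the bench scoop into the salvage bin and park it

ROBOT

A 6-joint arm with a two-finger parallel gripper is mounted at the origin on the work surface. World frame = base frame: x ahead of the robot, y to its left, z up, the work surface at z = 0. Lengths are in m, angles in rad, forces in N, time in s.
With the tool pointing down it reaches from about 0.375 to 0.9 m from the base axis. Payload 3.1 kg.
Tool frame: the origin (TCP) lies between the finger pads; the fingertips stand 22 mm ahead of it and the grasp point (between the pads) lies 3 mm ahead of it; z points along the fingers, y is the line along which they close (so a half turn about z gives the same grasp; the last joint's range is limited). The gripper opens to 87 mm and grips with 3 to 60 N. Pads are 19 mm wide; open, the fingers measure 117 mm over their backs; the gripper's body (75 mm by 190 mm) begins 51 mm behind the grasp point.
Start: joints at [-1.474, 0.527, 1.433, -0, 1.181, -0.178], TCP at [0.17, -0.601, 0.245] pointing down, gripper open.
Joint ranges: [-3.08, 3.08], [-0.75, 2.2], [0.22, 2.44], [-1.43, 4.57], [0, 2.65], [-2.85, 2.85]. Speed limits (rad/s): [2.79, 2.79, 3.14, 3.14, 3.14, 3.14].

INTERFACE

Orientations are given as a unit quaternion [x, y, z, w].
In Python, from rig import get_obs, camera, get_calibration, hand_in, cut_out gives the robot as it stands.
- The arm moves only by the shell command python3 -m inch 'ROWS' [OPENING] [FORCE]. ROWS is JSON, one flat list of numbers, 6 for each row, row after row: the shift along the tool's x, y, z scaled (see below), then the turn, a rotation vector about the tool's x, y, z scaled (see below). A call has 1 to 20 rows; each row is the pose to reach, as a shift and turn from the pose commanded when the call began, along the tool's axes at that moment; what a row does not reach only later rows make up. The controller multiplies each number of a shift by 0.08 m and each number of a turn by 90 degrees. A row lasts 1/12 s, in which the tool goes at most 41.7 mm and 7.16 degrees, less where a joint would pass 70% of its speed; a pose out of reach is approached as far as the arm can. A call with a number of a shift or a turn outside -1 to 1 is refused whole. A call with a gripper value outside its range is refused whole. OPENING is the finger opening in mm, from 0 to 87, set as the call begins (- or left out, the last holds). The fingers move at their own pace and stop on an object; FORCE is the grip in N (left out, the last holds). Time passes only in rows, so rows that repeat a pose let the fingers close. It gives the time, the measured TCP pose, the force, the opening and the grip force at its end, in the units of the state.
- get_obs(): the state, without advancing time (a new reading comes with each control period).
- camera(name): name is "scene" or "side" or "wrist"; returns the picture (420x560x3 uint8, red, green, blue); there is no depth.
- get_calibration(name): a dict with "vertical_fov" (degrees; the focal length in pixels is half the picture's height over the tangent of half this angle, whatever the lens; pixels are square), "cx", "cy" (the principal point, pixels), "D" ([k1, k2, p1, p2, k3] as OpenCV has them; the pictures are not rectified), "T" (4x4, takes a point from camera to world coordinates). Camera axes: x right, y down, z forward; pixel columns grow to the right and rows downward; lengths in m; the calibration is good to about 2 mm. A picture is of the moment at which its call begins: read the wrist's pose just before it. get_calibration takes no time and is no camera call; for the wrist camera it gives the pose at the moment of the call.
- hand_in(): hands the job in; it is judged then, once.
Trained networks look in the newest picture that a camera, given by its name, has taken for a name from the list of things; names that differ only in an ending like _2 or _b are one class to them, and where a whole thing is asked for, a point or a joint stands for the part that bears it (a point fixed in the world has none). Each returns a list of dicts, best first, with "conf" (0 to 1); they miss things now and then, are a little off and sometimes report something else, mostly with a low value. They report only what shows in the picture. A call takes as long as a camera call. They do not tell look-alikes from the thing itself.
- cut_out(camera, thing): "region" (420x560 bool, what is visible of it) and "bbox" ([left, top, right, bottom] in pixels, round what is visible of it).
The state is a dict: "time": time; "q": joint angles; "joint_velocities": joint speeds; "joint_torque": joint torques, N m; "position": TCP position; "tool_rot": TCP orientation; "ft_force": force on the tool from outside, world axes, zero at the start; "moment": the same for the moment, N m; "grip_width": finger opening in m; "grip_force": force on a finger pad.
Only numpy, scipy, OpenCV 4.12 (cv2) and the standard library are available. Lean on these libraries where they do the work, as an engineer would, in place of code of your own. Each camera call takes 0.05 s, during which the arm holds its last target. There are 200 camera calls.

TASK

Pick up the loaded scoop by its handle without spilling, press the front edge of its blade on the low front rim of the bin, and keep it pressed there while you tip the scoop, until both the heat sink and the bracket have slid off into the bin. Then park the empty scoop in its wooden cradle, nose tucked under the metal lip and lying flat inside, and let go; leave the bottle, the spool and the meter where they are.

Things in the scene. Friction and masses are not known exactly. Their poses are not given: they have to be found in the camera images.
- scoop: Loose hand scoop, 265 mm long, 0.28 kg. Flat steel blade 140 long (x), 110 wide (y), 4 thick, open in front; side walls 20 mm high from the back to 45 mm short of the front edge; back wall 30 mm high. Origin: centre of the blade's underside; +x to the front edge (nose), z up. Parts on the blade start to slide at a slope of 15 to 25 degrees
- scoop_grip (a point): Where to grip the scoop across its y: on the centre line of its level wooden bar handle, 115 mm behind (-x) the scoop's origin and 45 mm above the underside. The bar is 24 mm wide (y), 18 mm high and runs from 90 to 195 mm behind the origin; a short sloping neck joins it to the back wall
- scoop_nose (a point): Middle of the blade's front edge, at the underside, 70 mm ahead of the scoop's origin
- heatsink: Loose aluminium heat sink with five upright fins, 38 mm (x) by 70 mm (y) by 22 mm high, 0.1 kg, lying on the rear half of the blade. Origin: centre of its underside
- heatsink_mid (a point): Middle of the heat sink's bulk, 11 mm above the centre of its underside
- bracket: Loose grey plastic L bracket, base 40 mm (x) by 64 mm (y) by 5 mm, upright flange 33 mm high on its -x side, 0.07 kg, lying on the front half of the blade. Origin: centre of its underside
- bracket_mid (a point): Middle of the bracket's bulk, 10 mm above the centre of its underside and 8 mm towards its flange (-x)
- bin: Grey plastic parts bin fixed to the desk, 160 mm deep (x), 170 wide (y), open on top, walls and floor 4 mm thick. Back wall (+x) and the rear 110 mm of the side walls are 100 mm high; front wall (-x) and the front 50 mm of the side walls are 55 mm high. Origin: centre of its underside, z up
- bin_rim (a point): Middle of the top of the bin's low front wall, 55 mm above the desk; 78 mm in front (-x) of the bin's origin
- cradle: Shallow wooden tray fixed to the desk, where the scoop's blade is parked, nose to +x, handle out over the sill. Cavity 148 mm long (x), 120 wide (y), floor 5 mm above the desk; walls 8 thick: side rails 16 mm high above the desk, sill at the -x end 13 mm, end wall at +x 28 mm with a metal lip. Origin: under the cavity's centre, z up
- cradle_lip (a point): Middle of the free edge of the metal lip, at its underside: 58 mm ahead (+x) of the cradle's origin, 23 mm above the desk. The lip is 5 mm thick, as wide as the cradle, and overhangs the cavity's +x end by 16 mm
- bottle: Bystander: loose white plastic bottle with black cap, 48 mm diameter, 135 mm high, upright. Origin: centre of its underside
- spool: Bystander: loose spool of copper wire with black flanges, 60 mm diameter, 60 mm high, upright. Origin: centre of its underside
- meter: Bystander: loose black handheld meter lying flat, 75 mm (x) by 140 mm (y) by 35 mm high. Origin: centre of its underside
Things that resemble listed ones, but are neither listed nor needed, are in the scene too. Of the things shaped like the bin, the grey one is meant. Several things look just like the bracket: the one meant starts farthest from the robot's base.

How it is judged:
On the way, in this order (a step that is already met when the one before it is completed fails the run):
1. the front edge of the blade is pressed on the bin's front rim (over 1 N, edge on or up to about 4 cm past the rim) while both parts are still on the blade (contact force between scoop and bin above 1 N and x of scoop_nose in the frame of bin between -0.085 and -0.035 m and y of scoop_nose in the frame of bin between -0.05 and 0.05 m and z of scoop_nose in the frame of bin between 0.025 and 0.07 m and x of heatsink in the frame of scoop between -0.075 and 0.075 m and y of heatsink in the frame of scoop between -0.06 and 0.06 m and z of heatsink in the frame of scoop between 0 and 0.03 m and x of bracket in the frame of scoop between -0.075 and 0.075 m and y of bracket in the frame of scoop between -0.06 and 0.06 m and z of bracket in the frame of scoop between 0 and 0.03 m), for 0.1 s.
2. both parts are inside the bin with the blade's edge still pressed on the rim (over 0.5 N) (contact force between scoop and bin above 0.5 N and x of scoop_nose in the frame of bin between -0.085 and -0.035 m and y of scoop_nose in the frame of bin between -0.05 and 0.05 m and z of scoop_nose in the frame of bin between 0.025 and 0.07 m and x of heatsink_mid in the frame of bin between -0.07 and 0.07 m and y of heatsink_mid in the frame of bin between -0.076 and 0.076 m and z of heatsink_mid in the frame of bin between 0.004 and 0.075 m and x of bracket_mid in the frame of bin between -0.07 and 0.07 m and y of bracket_mid in the frame of bin between -0.076 and 0.076 m and z of bracket_mid in the frame of bin between 0.004 and 0.075 m), for 0.1 s.
At the end, for the whole second after the job is handed in: Heat sink and bracket lie inside the bin (their middles between its walls, under 75 mm high); the scoop lies flat (2 degrees) on the cradle's floor, nose under the lip, within 8 mm and 4.5 degrees of the cradle's own place; all at rest (x of scoop in the frame of cradle between -0.008 and 0.008 m and y of scoop in the frame of cradle between -0.008 and 0.008 m and z of scoop in the frame of cradle between 0.001 and 0.009 m and angle between scoop's own z axis and vertical below 0.04 rad and angle between the x axis of scoop and the x axis of cradle, either way round below 0.08 rad and x of scoop_nose in the frame of cradle above 0.06 m and linear speed of each of scoop, heatsink, bracket below 0.02 m/s and x of heatsink_mid in the frame of bin between -0.07 and 0.07 m and y of heatsink_mid in the frame of bin between -0.076 and 0.076 m and z of heatsink_mid in the frame of bin between 0.004 and 0.075 m and x of bracket_mid in the frame of bin between -0.07 and 0.07 m and y of bracket_mid in the frame of bin between -0.076 and 0.076 m and z of bracket_mid in the frame of bin between 0.004 and 0.075 m); the robot touches nothing.
It fails at once if the bottle is moved more than 20 mm (distance of bottle from where it was at the start of the episode above 0.02 m).
It fails at once if the spool is moved more than 20 mm (distance of spool from where it was at the start of the episode above 0.02 m).
It fails at once if the meter is moved more than 20 mm (distance of meter from where it was at the start of the episode above 0.02 m).
It also fails if it takes over 54 s, if anything falls off the work surface, if the arm or the gripper's body presses on something with over 40 N, if the wrist force passes 120 N, or if a joint passes its speed limit or range.

## Working session

There is one attempt and no reset: what is moved stays moved. The work goes in short steps, Python scripts to look and compute and a shell command to move; the robot and the scene stay as the last step left them, time stands still between calls to the robot, and variables do not carry over. Pictures are saved under pics/ and viewed, at most 13 in all, crops included, and the job is handed in when it is done.

```bash
ls; mkdir -p pics
python3 - <<'E'
from rig import *
import cv2,numpy as np
print(get_obs())
a=[camera(n) for n in("scene","side")]
for n,i in zip(("scene","side"),a):
    cv2.imwrite(f"pics/{n}0.png",cv2.cvtColor(i,6-2) if 0 else i[:,:,::-1]); c=get_calibration(n); print(n,c)
    for t in "scoop heatsink bracket bin cradle bottle spool meter".split():
        for d in cut_out(n,t): 
            if d["conf"]>.2: print(n,t,round(d["conf"],2),d["bbox"])
E
```

```text
pics
{'time': 0.0, 'q': array([-1.47347996e+00,  5.28497366e-01,  1.43393678e+00, -3.80319157e-05,
        1.18136778e+00, -1.78536298e-01]), 'joint_velocities': array([ 0.00100328, -0.00021517,  0.00068876, -0.00042318, -0.0007113 ,
       -0.00151014]), 'joint_torque': array([-2.45058854e-04, -4.40041816e+01, -1.76590562e+01,  6.31620898e-02,
        5.82358148e-02, -1.62727706e-04]), 'position': array([ 0.17015734, -0.60066398,  0.24354144]), 'tool_rot': array([ 9.90501633e-01,  1.37496526e-01,  2.72770587e-05, -1.10443514e-03]), 'ft_force': array([ 0.70190944, -0.04216774, -0.29139288]), 'moment': array([-0.02842938,  0.00789913,  0.00736047]), 'grip_force': 0.0, 'grip_width': 0.08692087419743724}
scene {'vertical_fov': 57.54357924408872, 'cx': 278.48260884040906, 'cy': 206.74278580927324, 'D': array([-0.10270912,  0.        ,  0.        ,  0.        ,  0.        ]), 'T': array([[ 2.57136134e-01,  7.87089861e-01, -5.60687577e-01,
         1.04305815e+00],
       [ 9.66374785e-01, -2.08900104e-01,  1.49935055e-01,
        -1.19212177e-01],
       [ 8.84668365e-04, -5.80388057e-01,
[... 1088 characters left out ...]
01246384, -0.69400849, -0.71985892,  0.93257167],
       [ 0.        ,  0.        ,  0.        ,  1.        ]])}
side scoop 0.8 [298.5, 143.8, 382.4, 168.8]
side heatsink 0.54 [327.4, 143.1, 340.9, 166.0]
side bracket 0.71 [357.7, 170.9, 384.6, 190.1]
side bracket 0.64 [306.9, 142.8, 321.1, 161.0]
side bin 0.67 [209.9, 173.3, 283.1, 251.5]
side bin 0.59 [186.1, 114.3, 258.9, 181.5]
side cradle 0.84 [262.7, 294.4, 338.0, 356.2]
side bottle 0.6 [304.1, 244.5, 325.8, 288.3]
side bottle 0.42 [327.8, 149.5, 343.4, 164.3]
side spool 0.64 [306.8, 145.6, 321.7, 160.7]
side spool 0.6 [317.9, 168.7, 340.8, 199.5]
side meter 0.94 [317.1, 208.9, 356.5, 255.6]
side meter 0.45 [296.4, 143.2, 380.7, 171.2]
```

Run:
```python
import cv2,numpy as np
a=cv2.imread("pics/scene0.png");b=cv2.imread("pics/side0.png")
cv2.imwrite("pics/v1.png",cv2.resize(a,(800,600),interpolation=2))
cv2.imwrite("pics/v2.png",cv2.resize(b[100:380,170:420],None,fx=2.1,fy=2.1,interpolation=2))
```

```text
(no output)
```

View pics/v1.png

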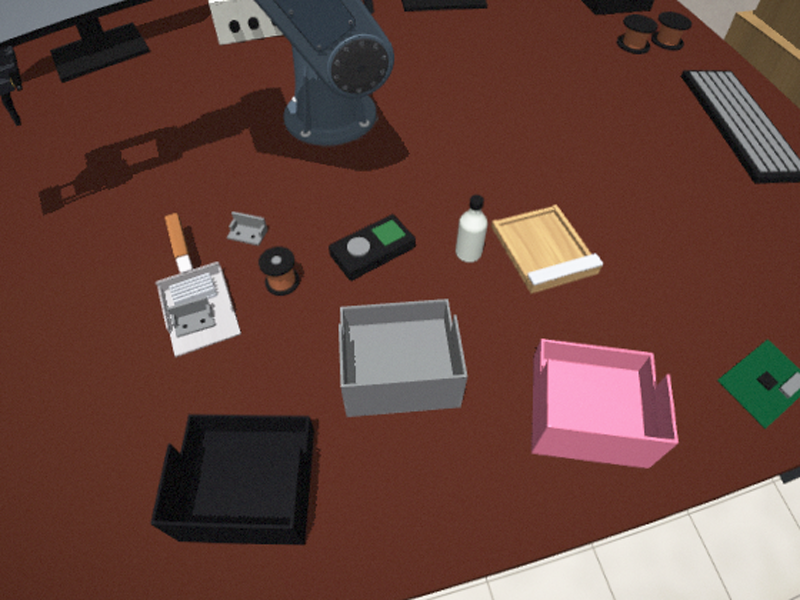

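View pics/v2.png

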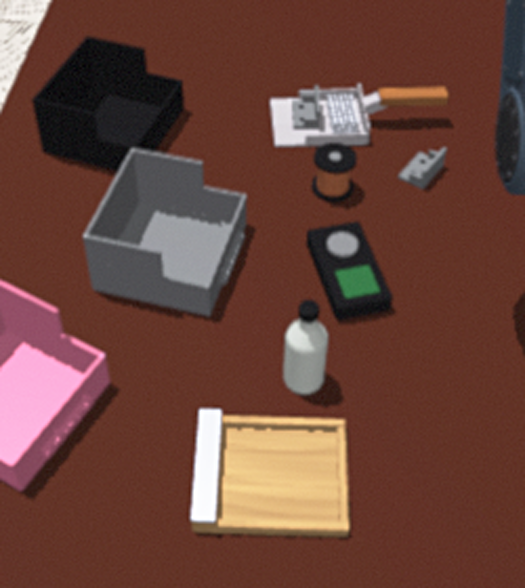

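Scoop with heat sink and bracket is at scene px (135,195). There are two brackets, at (134,224) on the blade and at (172,159) on the desk. The one on the blade is farther from the base, so it is the one meant. The grey bin is at (280,250) (black and pink are look-alikes), and the cradle is at (383,175). Next I fit poses by silhouettes.

```bash
cat > h.py <<'E'
import cv2,numpy as np,itertools
from scipy.optimize import minimize
from scipy.spatial.transform import Rotation as R
from rig import *
def cal(n):
    c=get_calibration(n); f=210/np.tan(np.radians(c["vertical_fov"]/2))
    return np.array([[f,0,c["cx"]],[0,f,c["cy"]],[0,0,1]]),c["D"],np.linalg.inv(c["T"])
def proj(C,P):
    K,D,Ti=C; P=np.atleast_2d(P)
    return cv2.projectPoints(np.float64(P),cv2.Rodrigues(Ti[:3,:3])[0],Ti[:3,3],K,D)[0][:,0]
def ray(C,u,z):
    K,D,Ti=C; T=np.linalg.inv(Ti); p=cv2.undistortPoints(np.float64([[u]]),K,D)[0,0]
    d=T[:3,:3]@[p[0],p[1],1]; return T[:3,3]+d*(z-T[2,3])/d[2]
def box(x0,x1,y0,y1,z0,z1): return np.array(list(itertools.product((x0,x1),(y0,y1),(z0,z1))))/1000.
M=dict(scoop=[box(-70,70,-55,55,0,4),box(-70,25,-55,-52,0,22),box(-70,25,52,55,0,22),box(-70,-67,-55,55,0,32),box(-195,-90,-12,12,36,54),
  np.vstack([box(-70,-68,-8,8,20,30),box(-92,-90,-8,8,38,50)])],
 bin=[box(-80,80,-85,85,0,4),box(76,80,-85,85,0,100),box(-80,-76,-85,85,0,55)]+[b for s in(-85,81) for b in(box(-30,80,s,s+4,0,100),box(-80,80,s,s+4,0,55))],
 cradle=[box(-82,82,-68,68,0,5),box(-82,-74,-68,68,0,13),box(74,82,-68,68,0,28),box(58,82,-68,68,23,28),box(-82,82,-68,-60,0,16),box(-82,82,60,68,0,16)])
M["meter"]=[box(-37.5,37.5,-70,70,0,35)]
an=np.linspace(0,6.28,24)
cyl=lambda r,h:[np.array([[r*np.cos(a),r*np.sin(a),z] for a in an for z in(0,h)])/1000]
M["spool"]=cyl(30,60); M["bottle"]=[cyl(24,100)[0],cyl(11,135)[0]]
M["heatsink"]=[box(-19,19,-35,35,0,22)]; M["bracket"]=[box(-20,20,-32,32,0,5),box(-20,-15,-32,32,0,33)]
S=4
def sil(C,m,x,z=0):
    im=np.zeros((420*2,560*2),np.uint8); c,s=np.cos(x[2]),np.sin(x[2]); Rm=np.array([[c,-s,0],[s,c,0],[0,0,1]])
    for b in m:
        p=proj(C,b@Rm.T+[x[0],x[1],z]); h=cv2.convexHull(np.float32(p))
        cv2.fillPoly(im,[np.int32(np.round((h*2+.5)*16))],1,shift=4)
    return cv2.resize(im.astype(np.float32),(560,420),interpolation=cv2.INTER_AREA)
def fit(views,m,x0,z=0):
    # views: list of (C,mask)
    bl=lambda a:cv2.GaussianBlur(a.astype(np.float32),(0,0),1.0)
    V=[(C,bl(k)) for C,k in views]
    def cost(x): return sum(((bl(sil(C,m,x,z))-k)**2).sum()/k.sum() for C,k in V)
    best=None
    for dy in(-.5,0,.5):
        s=np.array([x0[0],x0[1],x0[2]+dy])
        r=minimize(cost,s,method="Nelder-Mead",options=dict(initial_simplex=np.vstack([s,s+[.03,0,0],s+[0,.03,0],s+[0,0,.3]]),xatol=1e-4,fatol=1e-5,maxiter=250))
        if best is None or r.fun<best.fun: best=r
    return best.x,best.fun
def mask(n,t,u):
    ds=[d for d in cut_out(n,t) if d["conf"]>.2 and d["bbox"][0]-8<u[0]<d["bbox"][2]+8 and d["bbox"][1]-8<u[1]<d["bbox"][3]+8]
    return ds[0]["region"] if ds else np.zeros((420,560),bool)
E
python3 - <<'E'
from h import *
C={n:cal(n) for n in("scene","side")}
for n in C: camera(n)
px=dict(scoop=(135,205),bin=(280,250),cradle=(383,175),spool=(194,190),bottle=(330,165),meter=(260,172))
for t,u in px.items():
    p=ray(C["scene"],u,.02); v=[]
    for n in C:
        us=u if n=="scene" else proj(C["side"],[p])[0]
        k=mask(n,t,us)
        if t=="scoop":
            for q in("heatsink","bracket"): k=k|mask(n,q,us)
        if k.any(): v.append((C[n],k))
    x,f=fit(v,M[t],[p[0],p[1],0 if t!="scoop" else 0])
    print(t,len(v),x.round(4),np.degrees(x[2]).round(1),round(f,3),p.round(3),end=" ")
    for w in v: print(fit([w],M[t],x)[0].round(3),end=" ")
    print()
E
```

```text
scoop 2 [ 0.4699 -0.3134  0.1383] 7.9 0.268 [ 0.441 -0.317  0.02 ] [ 0.469 -0.314  0.139] [ 0.47  -0.312  0.158] 
bin 2 [ 0.6493 -0.0127 -0.1727] -9.9 0.017 [ 0.649 -0.01   0.02 ] [ 0.649 -0.013 -0.172] [ 0.65  -0.013 -0.182] 
cradle 2 [0.4891 0.3039 0.0642] 3.7 0.023 [0.508 0.299 0.02 ] [0.487 0.303 0.066] [0.49  0.303 0.071] 
spool 2 [ 0.4399 -0.1671 -0.1286] -7.4 0.051 [ 0.433 -0.171  0.02 ] [ 0.439 -0.167 -0.243] [ 0.441 -0.167 -0.054] 
bottle 2 [0.4619 0.1677 0.0764] 4.4 0.123 [0.441 0.179 0.02 ] [0.462 0.168 0.175] [0.462 0.169 0.22 ] 
meter 2 [ 4.161e-01 -2.000e-04  3.369e-01] 19.3 0.092 [ 0.419 -0.001  0.02 ] [ 0.415 -0.     0.347] [ 0.416 -0.     0.337]
```

```bash
python3 -m inch '[0.4,-0.33,0.1,0,0,0, 0.79,-0.66,0.2,0,0,0, 0.79,-0.66,0.2,0,0,0]' 87 60
python3 -m inch '[0.4,-0.33,0.1,0,0,0, 0.79,-0.66,0.2,0,0,0]'
python3 -m inch '[0.4,-0.33,0.1,0,0,0, 0.79,-0.66,0.2,0,0,0]'
python3 -m inch '[0.4,-0.33,0.1,0,0,0.04, 0.79,-0.66,0.2,0,0,0.088, 0.79,-0.66,0.2,0,0,0.088, 0.79,-0.66,0.2,0,0,0.088, 0.79,-0.66,0.2,0,0,0.088]'
python3 - <<'E'
from h import *
o=get_obs(); im=camera("wrist"); C=cal("wrist")
c=im[:,:,::-1].copy()
ks=[]
for t in("scoop","heatsink","bracket"):
    for d in cut_out("wrist",t):
        print(t,round(d["conf"],2),d["bbox"])
        if d["conf"]>.4: ks.append(d["region"])
yaw=0.1383
for x in ([.4699,-.3134,.1383],):
    s=sil(C,M["scoop"],x)
    cs,_=cv2.findContours((s>.5).astype(np.uint8),0,2); cv2.drawContours(c,cs,-1,(0,255,0),1)
cv2.imwrite("pics/w1.png",c)
print(o["position"],R.from_quat(o["tool_rot"]).as_matrix().round(3),o["time"])
E
```

```text
time: 2.05
position: [0.2191, -0.5246, 0.2263]
tool_rot: [0.99, 0.139, 0.001, -0.006]
ft_force: [-1.0, -0.0, -0.1]
grip_width: 0.0866
grip_force: 0.0
time: 2.22
position: [0.2631, -0.4667, 0.213]
tool_rot: [0.991, 0.136, 0.0, 0.002]
ft_force: [1.2, 0.4, -0.5]
grip_width: 0.0872
grip_force: 0.0
time: 2.38
position: [0.3096, -0.397, 0.1967]
tool_rot: [0.991, 0.137, 0.0, 0.0]
ft_force: [1.2, -1.0, -0.8]
grip_width: 0.0869
grip_force: 0.0
time: 2.8
position: [0.3558, -0.3309, 0.1811]
tool_rot: [0.998, 0.07, 0.0, 0.001]
ft_force: [-0.4, -0.4, 0.5]
grip_width: 0.0869
grip_force: 0.0
scoop 0.83 [216.4, 0.3, 345.0, 267.7]
heatsink 0.83 [241.7, 100.3, 319.4, 144.4]
heatsink 0.29 [254.0, 32.1, 334.0, 86.8]
bracket 0.83 [253.0, 32.0, 332.0, 86.9]
bracket 0.57 [118.9, 192.7, 207.1, 260.5]
[ 0.35581027 -0.33094497  0.1811198 ] [[ 0.99   0.139  0.001]
 [ 0.139 -0.99  -0.002]
 [ 0.     0.002 -1.   ]] 2.8
```

View pics/w1.png

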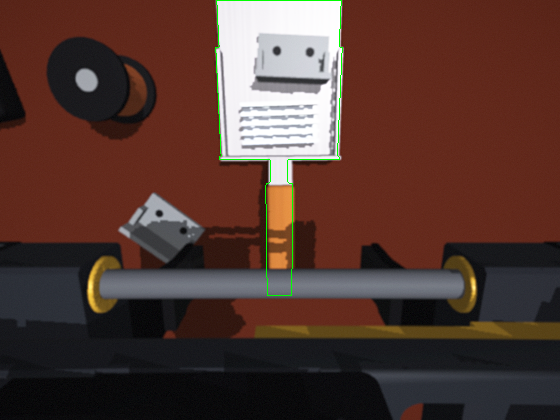

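The wrist view shows the fit lying on the scoop. The meant bracket is at (293,57) on the blade, and the look-alike at (165,228) is close to the left finger, so I'll narrow the opening before descending.

```bash
python3 -m inch '[0.06,-0.02,0.4,0,0,0, 0.06,-0.02,0.85,0,0,0, 0.06,-0.02,0.85,0,0,0, 0.06,-0.02,0.85,0,0,0]' 50 60
python3 -m inch '[0,0,0.3,0,0,0, 0,0,0.6,0,0,0, 0,0,0.81,0,0,0, 0,0,0.81,0,0,0, 0,0,0.81,0,0,0]'
python3 -m inch '[0,0,0,0,0,0, 0,0,0,0,0,0, 0,0,0,0,0,0, 0,0,0,0,0,0, 0,0,0,0,0,0, 0,0,0,0,0,0, 0,0,0,0,0,0, 0,0,0,0,0,0]' 10 60
```

```text
time: 3.33
position: [0.3585, -0.3277, 0.1114]
tool_rot: [0.998, 0.068, -0.001, -0.002]
ft_force: [-0.3, -0.9, 0.7]
grip_width: 0.0681
grip_force: 0.0
time: 3.75
position: [0.3602, -0.3291, 0.0494]
tool_rot: [0.998, 0.068, 0.0, 0.001]
ft_force: [-0.1, 0.4, -0.1]
grip_width: 0.0508
grip_force: 0.0
time: 4.42
position: [0.3601, -0.3284, 0.0485]
tool_rot: [0.998, 0.069, 0.0, 0.001]
ft_force: [-0.4, -0.6, 6.7]
grip_width: 0.0232
grip_force: 60.0
```

```bash
python3 -m inch '[0,0,-0.02,0,0,0, 0,0,-0.06,0,0.01,0, 0,0,-0.12,0,0.02,0, 0,0,-0.2,0,0.03,0, 0,0,-0.28,0,0.04,0, 0,0,-0.36,0,0.05,0, 0,0,-0.44,0,0.056,0, 0,0,-0.5,0,0.056,0, 0,0,-0.5,0,0.056,0]'
python3 - <<'E'
from h import *
o=get_obs(); im=camera("wrist"); b=camera("side")
cv2.imwrite("pics/w2.png",np.hstack([im[:300,150:450,::-1],cv2.resize(b[110:210,270:420],(450,300))[:,:,::-1]]))
print(o["position"],o["ft_force"],o["moment"])
E
```

```text
time: 5.17
position: [0.3598, -0.328, 0.0884]
tool_rot: [0.997, 0.069, 0.044, -0.003]
ft_force: [-0.8, -0.9, -4.1]
grip_width: 0.0231
grip_force: 60.0
[ 0.35978893 -0.32801981  0.08842971] [-0.77262476 -0.85940032 -4.13847701] [-0.06300053  0.58187022 -0.0256883 ]
```

View pics/w2.png

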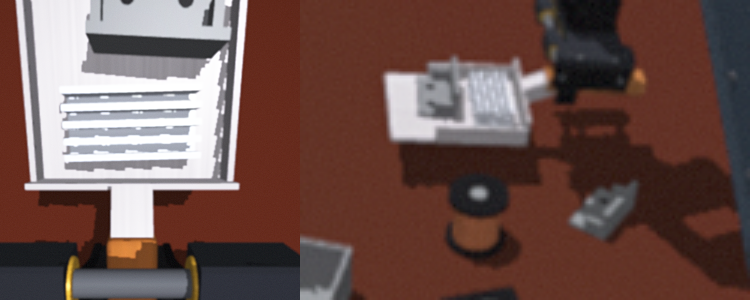

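```bash
cat >> h.py <<'E'
def tool(yaw,tilt): # deg; tilt>0 nose up
    return R.from_euler("z",yaw,degrees=True)*R.from_euler("x",180,degrees=True)*R.from_euler("y",tilt,degrees=True)
def units(R0,dw,R1=None):
    s=R0.inv().apply(dw)/.08; t=(R0.inv()*(R1 or R0)).as_rotvec()/(np.pi/2)
    return s.round(3),t.round(3)
E
python3 - <<'E'
from h import *
o=get_obs(); print(R.from_quat(o["tool_rot"]).as_matrix().round(3)); r=tool(7.9,5); print(r.as_matrix().round(3))
print(units(r,[0,0,.08])); print(units(r,[.0108,.0713,0])); print(units(r,[.0108,.0713,0],tool(-9.9,5)))
E
```

```text
[[ 0.987  0.137  0.087]
 [ 0.137 -0.991  0.012]
 [ 0.088 -0.    -0.996]]
[[ 0.987  0.137  0.086]
 [ 0.137 -0.991  0.012]
 [ 0.087  0.    -0.996]]
(array([ 0.087,  0.   , -0.996]), array([0., 0., 0.]))
(array([ 0.255, -0.864,  0.022]), array([0., 0., 0.]))
(array([ 0.255, -0.864,  0.022]), array([-0.017, -0.   ,  0.197]))
```

```bash
python3 -m inch '[0.01,0,-0.07,0,0,0, 0.02,0,-0.2,0,0,0, 0.03,0,-0.35,0,0,0, 0.045,0,-0.5,0,0,0, 0.06,0,-0.7,0,0,0, 0.075,0,-0.85,0,0,0, 0.083,0,-0.95,0,0,0, 0.087,0,-1,0,0,0]'
python3 -m inch '[0.01,-0.03,0,0,0,0, 0.03,-0.1,0.01,0,0,0, 0.06,-0.2,0.01,0,0,0, 0.1,-0.34,0.01,0,0,0, 0.14,-0.47,0.01,0,0,0, 0.18,-0.6,0.015,0,0,0, 0.22,-0.73,0.02,0,0,0, 0.255,-0.864,0.022,0,0,0]'
python3 -m inch '[0.04,-0.14,0,0,0,0, 0.08,-0.28,0.01,0,0,0, 0.12,-0.42,0.01,0,0,0, 0.16,-0.57,0.01,0,0,0, 0.21,-0.72,0.02,0,0,0, 0.255,-0.864,0.022,0,0,0]'
python3 -m inch '[0.04,-0.14,0,0,0,0, 0.08,-0.28,0.01,0,0,0, 0.12,-0.42,0.01,0,0,0, 0.16,-0.57,0.01,0,0,0, 0.21,-0.72,0.02,0,0,0, 0.255,-0.864,0.022,0,0,0]'
python3 -m inch '[0.04,-0.14,0,0,0,0, 0.08,-0.28,0.01,0,0,0, 0.12,-0.42,0.01,0,0,0, 0.16,-0.57,0.01,0,0,0, 0.21,-0.72,0.02,0,0,0, 0.255,-0.864,0.022,0,0,0]'
python3 -m inch '[0.04,-0.14,0,-0.002,0,0.02, 0.08,-0.27,0.01,-0.003,0,0.04, 0.12,-0.4,0.01,-0.005,0,0.06, 0.15,-0.52,0.01,-0.007,0,0.08, 0.18,-0.62,0.02,-0.009,0,0.1, 0.21,-0.71,0.02,-0.01,0,0.12, 0.23,-0.78,0.022,-0.012,0,0.14, 0.245,-0.83,0.022,-0.014,0,0.16, 0.255,-0.855,0.022,-0.016,0,0.18, 0.255,-0.864,0.022,-0.017,0,0.192, 0.255,-0.864,0.022,-0.017,0,0.197, 0.255,-0.864,0.022,-0.017,0,0.197, 0.255,-0.864,0.022,-0.017,0,0.197]'
python3 - <<'E'
from h import *
o=get_obs(); Rt=R.from_quat(o["tool_rot"]).as_matrix(); print(o["position"],Rt.round(3))
im={n:camera(n) for n in("wrist","scene","side")}
C={n:cal(n) for n in im}; V=[]
Rc=tool(-9.9,5)
def pose(p): # scoop in hand: p=[dx,dz,pitch,yaw]
    Rs=(Rc*R.from_euler("x",180,degrees=True)*R.from_euler("zy",[p[3],p[2]])).as_matrix()
    return Rs, o["position"]+Rc.as_matrix()@[0.0,0,.003]+Rs@np.array([.111+p[0],0,-.045+p[1]])
def draw(c,p):
    Rs,t=pose(p); m=np.zeros((420,560),np.uint8)
    for b in M["scoop"][:4]+M["scoop"][5:]: cv2.fillPoly(m,[np.int32(cv2.convexHull(np.float32(proj(c,b@Rs.T+t)))*16)],1,shift=4)
    return cv2.GaussianBlur(m.astype(np.float32),(0,0),1)
out=[]
for n in im:
    p0=proj(C[n],pose([0]*4)[1])[0]; k=np.zeros((420,560),bool)
    for t in("scoop","heatsink","bracket"): k|=mask(n,t,p0)
    print(n,p0,k.sum())
    V.append((n,k))
cv2.imwrite("pics/w3.png",np.hstack([im["wrist"][:300,150:450,::-1],cv2.resize(im["side"][150:270,200:400],(500,300))[:,:,::-1]]))
def cost(p,names):
    s=0
    for n,k in V:
        if n in names and k.sum()>300:
            e=(draw(C[n],p)-cv2.GaussianBlur(k.astype(np.float32),(0,0),1))**2
            if n=="wrist": e=e[:170]
            s+=e.sum()/k.sum()
    return s+ (p[0]/.01)**2*.01+(p[1]/.01)**2*.01
for ns in(["wrist"],["scene"],["side"],["wrist","scene","side"]):
    s=np.zeros(4); r=minimize(cost,s,args=(ns,),method="Nelder-Mead",options=dict(initial_simplex=np.vstack([s,np.diag([.01,.01,.1,.05])]),maxiter=300))
    print(ns,r.x.round(4),round(r.fun,3),round(cost(s,ns),3),"nose",(pose(r.x)[1]+pose(r.x)[0]@[.07,0,0]).round(4))
E
```

```text
time: 5.93
position: [0.36, -0.3281, 0.1693]
tool_rot: [0.997, 0.069, 0.044, -0.002]
ft_force: [0.1, -1.6, -4.9]
grip_width: 0.0232
grip_force: 60.0
time: 6.6
position: [0.3707, -0.2552, 0.1682]
tool_rot: [0.997, 0.069, 0.044, -0.003]
ft_force: [-0.3, -0.3, -3.3]
grip_width: 0.0235
grip_force: 60.0
time: 7.1
position: [0.3814, -0.184, 0.1683]
tool_rot: [0.997, 0.069, 0.044, -0.003]
ft_force: [-0.5, 0.4, -4.5]
grip_width: 0.0234
grip_force: 60.0
time: 7.6
position: [0.3921, -0.1128, 0.1684]
tool_rot: [0.997, 0.069, 0.044, -0.003]
ft_force: [0.9, 0.3, -4.7]
grip_width: 0.0232
grip_force: 60.0
time: 8.1
position: [0.4027, -0.0414, 0.1685]
tool_rot: [0.997, 0.069, 0.044, -0.003]
ft_force: [0.3, 0.5, -3.9]
grip_width: 0.023
grip_force: 60.0
time: 9.18
position: [0.4137, 0.0285, 0.1685]
tool_rot: [0.995, -0.086, 0.044, 0.003]
ft_force: [-0.4, 0.8, -4.9]
grip_width: 0.0236
grip_force: 60.0
[0.41365229 0.0284787  0.16847376] [[ 0.981 -0.172  0.086]
 [-0.171 -0.985 -0.014]
 [ 0.088 -0.001 -0.996]]
wrist [281.03476742  52.63497264] 36010
scene [273.9735141 174.5636364] 3255
side [295.04883587 196.95238674] 2010
['wrist'] [ 0.0011 -0.0006  0.0536 -0.0001] 0.269 0.295 nose [ 0.5947 -0.0031  0.126 ]
['scene'] [ 0.     -0.     -0.0044 -0.0053] 0.064 0.069 nose [ 0.5954 -0.0042  0.1372]
['side'] [ 0.0035 -0.0017  0.0478 -0.0302] 0.146 0.183 nose [ 0.5963 -0.0091  0.126 ]
['wrist', 'scene', 'side'] [-0.     -0.0011  0.0242 -0.0057] 0.504 0.547 nose [ 0.5945 -0.0041  0.1309]
```

View pics/w3.png

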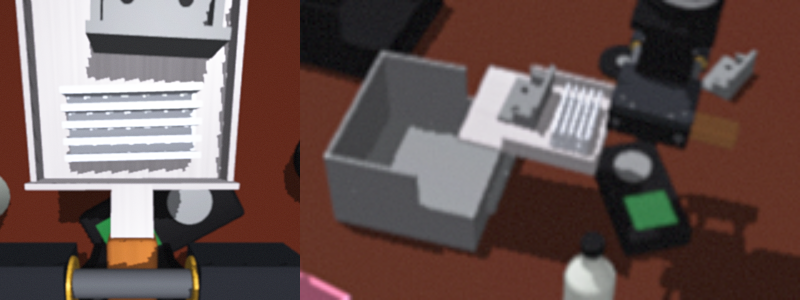

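```bash
python3 - <<'E'
from h import *
r=tool(-9.9,5); print(units(r,[0,0,-.052],tool(-9.9,2)))
r=tool(-9.9,2); print(units(r,[0,0,-.004]))
E
python3 -m inch '[-0.003,0,0.05,0,-0.003,0, -0.01,0,0.14,0,-0.008,0, -0.02,0,0.24,0,-0.014,0, -0.03,0,0.35,0,-0.02,0, -0.04,0,0.46,0,-0.026,0, -0.05,0,0.56,0,-0.031,0, -0.055,0,0.62,0,-0.033,0, -0.057,0,0.648,0,-0.033,0, -0.057,0,0.648,0,-0.033,0]'
python3 -m inch '[0,0,0.025,0,0,0, 0,0,0.05,0,0,0, 0,0,0.05,0,0,0]'
python3 -m inch '[0,0,0.025,0,0,0, 0,0,0.05,0,0,0, 0,0,0.05,0,0,0]'
```

```text
(array([-0.057, -0.   ,  0.648]), array([ 0.   , -0.033,  0.   ]))
(array([-0.002, -0.   ,  0.05 ]), array([0., 0., 0.]))
time: 10.53
position: [0.4135, 0.0285, 0.1157]
tool_rot: [0.996, -0.086, 0.017, 0.001]
ft_force: [0.3, -0.2, -3.9]
grip_width: 0.0231
grip_force: 60.0
time: 10.78
position: [0.414, 0.0284, 0.1124]
tool_rot: [0.996, -0.086, 0.018, 0.001]
ft_force: [0.5, -0.3, -4.2]
grip_width: 0.0237
grip_force: 60.0
time: 11.03
position: [0.414, 0.0284, 0.1083]
tool_rot: [0.996, -0.086, 0.018, 0.001]
ft_force: [-0.1, 0.3, -3.3]
grip_width: 0.0233
grip_force: 60.0
```

```bash
python3 -m inch '[0,0,0.02,0,0,0, 0,0,0.04,0,0,0, 0,0,0.04,0,0,0]'
python3 -m inch '[0,0,0.02,0,0,0, 0,0,0.04,0,0,0, 0,0,0.04,0,0,0]'; python3 -c "
from rig import *
o=get_obs();print(o['ft_force'],o['moment'])"
```

```text
time: 11.28
position: [0.4141, 0.0284, 0.105]
tool_rot: [0.996, -0.086, 0.018, 0.001]
ft_force: [-0.2, 0.8, -3.6]
grip_width: 0.0232
grip_force: 60.0
time: 11.53
position: [0.4142, 0.0284, 0.1018]
tool_rot: [0.996, -0.086, 0.018, 0.001]
ft_force: [0.3, -0.2, -4.3]
grip_width: 0.0234
grip_force: 60.0
[ 0.33188621 -0.16564875 -4.28504071] [ 0.04973104  0.4412441  -0.04479898]
```

```bash
for i in 1; do python3 -m inch '[0,0,0.02,0,0,0, 0,0,0.04,0,0,0, 0,0,0.04,0,0,0]'; done
python3 -m inch '[0,0,0.02,0,0,0, 0,0,0.04,0,0,0, 0,0,0.04,0,0,0]'; python3 -c "
from rig import *
o=get_obs();print(o['ft_force'],o['moment'])"
```

```text
time: 11.78
position: [0.4145, 0.0283, 0.0987]
tool_rot: [0.996, -0.086, 0.018, 0.001]
ft_force: [-0.1, 1.0, -2.5]
grip_width: 0.0233
grip_force: 60.0
time: 12.03
position: [0.4146, 0.0283, 0.0956]
tool_rot: [0.996, -0.086, 0.018, 0.001]
ft_force: [-2.1, 0.1, -0.0]
grip_width: 0.0233
grip_force: 60.0
[-2.12261019  0.12343018 -0.01331458] [-0.10949872  0.04241021 -0.04940077]
```

```bash
python3 -m inch '[0,0,0,0,0,0, 0,0,0,0,0,0, 0,0,0,0,0,0]'
python3 - <<'E'
from h import *
a=camera("scene");b=camera("side")
cv2.imwrite("pics/w4.png",np.hstack([cv2.resize(a[120:300,210:360],None,fx=2.5,fy=2.5)[:,:,::-1],cv2.resize(b[150:270,200:350],None,fx=2.6,fy=3.75)[:,:,::-1]]))
o=get_obs();print(o['ft_force'],o['moment'])
E
```

```text
time: 12.28
position: [0.4146, 0.0283, 0.0958]
tool_rot: [0.996, -0.086, 0.018, 0.001]
ft_force: [-1.9, 0.8, 1.0]
grip_width: 0.0232
grip_force: 60.0
[-1.84159963  0.12493312  0.19673417] [-0.00810906  0.01211135  0.00524671]
```

View pics/w4.png

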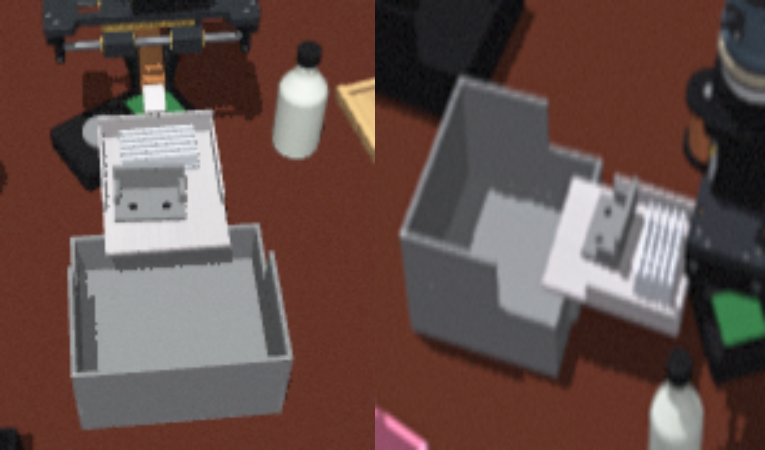

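The blade nose is about 20 mm past the rim, with both parts still on the blade and roughly 4–5 N of press. Now I tip about the rim line.

```bash
cat > tip.py <<'E'
from h import *
import sys
a0,a1,n,bias=float(sys.argv[1]),float(sys.argv[2]),int(sys.argv[3]),float(sys.argv[4])
o=get_obs(); Rb=R.from_euler("z",-9.9,degrees=True); P=np.array([.6493,-.0127,0])+Rb.apply([-.077,0,.055])
r0=tool(-9.9,a0); c=o["position"]-P
for i in range(1,n+1):
    a=a0+(a1-a0)*i/n; r=tool(-9.9,a)
    d=(r*r0.inv()).apply(c)-c+r.apply([0,0,bias*i/n])
    s,t=units(r0,d,r); print(s.round(2),t.round(3))
E
python3 tip.py 2 -12 7 .001
```

```text
[ 0.02  0.   -0.07] [ 0.    -0.022 -0.   ]
[ 0.04  0.   -0.13] [-0.    -0.044 -0.   ]
[ 0.07  0.   -0.2 ] [ 0.    -0.067 -0.   ]
[ 0.1   0.   -0.26] [-0.    -0.089 -0.   ]
[ 0.13  0.   -0.33] [-0.    -0.111 -0.   ]
[ 0.16  0.   -0.39] [-0.    -0.133 -0.   ]
[ 0.2   0.   -0.45] [-0.    -0.156 -0.   ]
```

```bash
python3 -m inch '[0.02,0,-0.07,0,-0.022,0, 0.04,0,-0.13,0,-0.044,0, 0.07,0,-0.2,0,-0.067,0, 0.1,0,-0.26,0,-0.089,0, 0.13,0,-0.33,0,-0.111,0, 0.16,0,-0.39,0,-0.133,0, 0.2,0,-0.45,0,-0.156,0, 0.2,0,-0.45,0,-0.156,0]'
python3 tip.py -12 -30 6 .001
```

```text
time: 13.05
position: [0.4327, 0.0249, 0.1328]
tool_rot: [0.991, -0.086, -0.101, -0.009]
ft_force: [0.5, -0.3, -0.8]
grip_width: 0.0233
grip_force: 60.0
[ 0.03  0.   -0.1 ] [ 0.    -0.033 -0.   ]
[ 0.07 -0.   -0.2 ] [ 0.    -0.067  0.   ]
[ 0.11 -0.   -0.29] [ 0.  -0.1  0. ]
[ 0.16  0.   -0.38] [ 0.    -0.133 -0.   ]
[ 0.21  0.   -0.47] [ 0.    -0.167  0.   ]
[ 0.27 -0.   -0.56] [-0.  -0.2  0. ]
```

```bash
python3 -m inch '[0.03,0,-0.1,0,-0.033,0, 0.07,0,-0.2,0,-0.067,0, 0.11,0,-0.29,0,-0.1,0, 0.16,0,-0.38,0,-0.133,0, 0.21,0,-0.47,0,-0.167,0, 0.27,0,-0.56,0,-0.2,0, 0.27,0,-0.56,0,-0.2,0]'
python3 tip.py -30 -42 4 .001
```

```text
time: 13.63
position: [0.4632, 0.0195, 0.1711]
tool_rot: [0.963, -0.084, -0.254, -0.022]
ft_force: [4.2, -0.1, -1.2]
grip_width: 0.0235
grip_force: 60.0
[ 0.03  0.   -0.1 ] [ 0.    -0.033 -0.   ]
[ 0.07 -0.   -0.19] [ 0.    -0.067  0.   ]
[ 0.11  0.   -0.29] [-0.  -0.1 -0. ]
[ 0.16 -0.   -0.38] [ 0.    -0.133  0.   ]
```

```bash
python3 -m inch '[0.03,0,-0.1,0,-0.033,0, 0.07,0,-0.19,0,-0.067,0, 0.11,0,-0.29,0,-0.1,0, 0.16,0,-0.38,0,-0.133,0, 0.16,0,-0.38,0,-0.133,0, 0.16,0,-0.38,0,-0.133,0, 0.16,0,-0.38,0,-0.133,0, 0.16,0,-0.38,0,-0.133,0]'
python3 - <<'E'
from h import *
a=camera("scene");b=camera("side")
cv2.imwrite("pics/w5.png",np.hstack([cv2.resize(a[120:300,210:360],None,fx=2.5,fy=2.5)[:,:,::-1],cv2.resize(b[150:270,200:350],None,fx=2.6,fy=3.75)[:,:,::-1]]))
o=get_obs();print(o['ft_force'],o['moment'])
E
```

```text
time: 14.3
position: [0.4848, 0.016, 0.1912]
tool_rot: [0.931, -0.081, -0.355, -0.031]
ft_force: [3.1, -0.7, -1.3]
grip_width: 0.0232
grip_force: 60.0
[ 3.79763071  0.3468608  -1.03133725] [-0.28556212 -1.46826334  0.06423021]
```

View pics/w5.png

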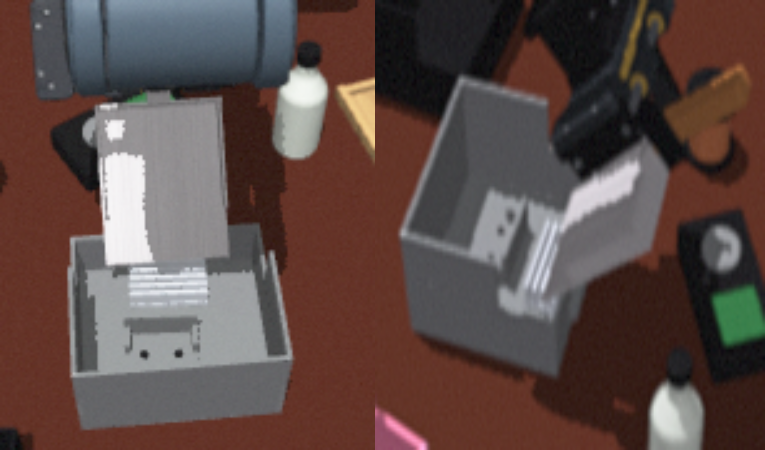

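```bash
python3 tip.py -42 -50 2 0.0005
```

```text
[ 0.04 -0.   -0.13] [-0.    -0.044  0.   ]
[ 0.09  0.   -0.26] [-0.    -0.089 -0.   ]
```

```bash
python3 -m inch '[0.04,0,-0.13,0,-0.044,0, 0.09,0,-0.26,0,-0.089,0, 0.09,0,-0.26,0,-0.089,0, 0.09,0,-0.26,0,-0.089,0, 0.09,0,-0.26,0,-0.089,0, 0.09,0,-0.26,0,-0.089,0]'
python3 - <<'E'
from h import *
r=tool(-9.9,-50); print(units(r,[0,0,.075]))
camera("scene"); camera("side"); C={n:cal(n) for n in("scene","side")}
for t,z in(("heatsink",.015),("bracket",.014)):
    for n in C:
        for d in cut_out(n,t):
            if d["conf"]>.3:
                ys,xs=np.nonzero(d["region"]); p=ray(C[n],(xs.mean(),ys.mean()),z)
                print(t,n,round(d["conf"],2),d["bbox"],R.from_euler("z",9.9,degrees=True).apply(p-[.6493,-.0127,0]).round(3))
E
```

```text
time: 14.9
position: [0.5033, 0.0128, 0.2022]
tool_rot: [0.903, -0.078, -0.421, -0.037]
ft_force: [3.4, 0.1, -1.2]
grip_width: 0.0233
grip_force: 60.0
(array([-0.718,  0.   , -0.603]), array([0., 0., 0.]))
heatsink scene 0.7 [259.3, 220.6, 289.2, 241.8] [-0.048  0.     0.015]
heatsink side 0.5 [259.9, 207.6, 269.2, 237.3] [-0.04   0.006  0.015]
bracket scene 0.83 [259.2, 244.2, 287.6, 263.8] [ 0.006 -0.013  0.014]
bracket scene 0.66 [159.4, 153.4, 184.4, 172.7] [-0.297 -0.256  0.014]
bracket scene 0.48 [261.8, 221.6, 291.9, 243.3] [-0.049 -0.     0.014]
bracket side 0.53 [360.3, 169.6, 380.4, 188.7] [-0.298 -0.249  0.014]
bracket side 0.48 [242.0, 202.0, 258.9, 224.4] [ 0.01  -0.019  0.014]
```

```bash
python3 - <<'E'
from h import *
r=tool(-9.9,0); print(units(tool(-9.9,-50),[0,0,0],r)); print(units(r,[-.0325,.071,0])); print(units(r,[-.0325,.071,0],tool(3.8,0)))
E
python3 -m inch '[-0.08,0,-0.065,0,0,0, -0.25,0,-0.21,0,0,0, -0.45,0,-0.38,0,0,0, -0.62,0,-0.52,0,0,0, -0.72,0,-0.6,0,0,0, -0.72,0,-0.6,0,0,0]'
python3 -m inch '[0,0,0,0,0.07,0, 0,0,0,0,0.14,0, 0,0,0,0,0.21,0, 0,0,0,0,0.28,0, 0,0,0,0,0.35,0, 0,0,0,0,0.42,0, 0,0,0,0,0.49,0, 0,0,0,0,0.556,0, 0,0,0,0,0.556,0]'
```

```text
(array([0., 0., 0.]), array([ 0.   ,  0.556, -0.   ]))
(array([-0.553, -0.804, -0.   ]), array([0., 0., 0.]))
(array([-0.553, -0.804, -0.   ]), array([-0.   ,  0.   , -0.152]))
time: 15.7
position: [0.5032, 0.0129, 0.2794]
tool_rot: [0.903, -0.078, -0.42, -0.037]
ft_force: [0.3, -0.3, -2.5]
grip_width: 0.0233
grip_force: 60.0
time: 16.45
position: [0.4969, 0.0144, 0.276]
tool_rot: [0.996, -0.086, -0.003, -0.001]
ft_force: [-0.8, 0.2, -3.2]
grip_width: 0.0234
grip_force: 60.0
```

```bash
python3 -m inch '[-0.1,-0.15,0,0,0,0, -0.25,-0.36,0,0,0,0, -0.4,-0.58,0,0,0,0, -0.55,-0.8,0,0,0,0]'
python3 -m inch '[-0.18,-0.27,0,0,0,0, -0.37,-0.54,0,0,0,0, -0.55,-0.8,0,0,0,0]'
python3 -m inch '[-0.18,-0.27,0,0,0,0, -0.37,-0.54,0,0,0,0, -0.55,-0.8,0,0,0,0]'
python3 -m inch '[-0.18,-0.27,0,0,0,-0.03, -0.37,-0.54,0,0,0,-0.07, -0.48,-0.7,0,0,0,-0.11, -0.55,-0.8,0,0,0,-0.14, -0.55,-0.8,0,0,0,-0.152, -0.55,-0.8,0,0,0,-0.152, -0.55,-0.8,0,0,0,-0.152]'
cat > hand.py <<'E'
from h import *
import sys
def measure(yaw,tilt,names=("wrist","scene","side"),save=None):
    o=get_obs(); im={n:camera(n) for n in names}; C={n:cal(n) for n in names}; V={}
    Rc=tool(yaw,tilt)
    def pose(p):
        Rs=(Rc*R.from_euler("x",180,degrees=True)*R.from_euler("zy",[p[3],p[2]])).as_matrix()
        return Rs, o["position"]+Rc.as_matrix()@[0,0,.003]+Rs@np.array([.111+p[0],0,-.045+p[1]])
    def draw(c,p,part):
        Rs,t=pose(p); m=np.zeros((420,560),np.uint8)
        for b in part: cv2.fillPoly(m,[np.int32(cv2.convexHull(np.float32(proj(c,b@Rs.T+t)))*16)],1,shift=4)
        return cv2.GaussianBlur(m.astype(np.float32),(0,0),1)
    for n in names:
        V[n]=mask(n,"scoop",proj(C[n],pose([0]*4)[1])[0])
    def cost(p,ns):
        s=0
        for n in ns:
            k=V[n]; e=(draw(C[n],p,M["scoop"][:4])-cv2.GaussianBlur(k.astype(np.float32),(0,0),1))**2
            c=(M["scoop"][0]*[1,1,0])@pose(p)[0].T+pose(p)[1]; uv=proj(C[n],(np.array([[-.072,0,.0]])@pose(p)[0].T+pose(p)[1]))[0]
            if n=="wrist": e=e[:155]
            s+=e.sum()/k.sum()
        return s+(p[0]/.01)**2*.01+(p[1]/.01)**2*.01
    for ns in [[n] for n in names]+[list(names)]:
        if min(V[n].sum() for n in ns)<300: print(ns,"none"); continue
        s=np.zeros(4); r=minimize(cost,s,args=(ns,),method="Nelder-Mead",options=dict(initial_simplex=np.vstack([s,np.diag([.01,.01,.1,.05])]),maxiter=300))
        Rs,t=pose(r.x); print(ns,r.x.round(4),round(r.fun,3),"nose",(t+Rs@[.07,0,0]).round(4),"org",t.round(4))
        if save:
            for n in names:
                c=im[n][:,:,::-1].copy(); cs,_=cv2.findContours((draw(C[n],r.x,M["scoop"][:4])>.5).astype(np.uint8),0,2); cv2.drawContours(c,cs,-1,(0,255,0),1); cv2.imwrite(f"pics/{save}_{n}.png",c)
    return o
if __name__=="__main__":
    o=measure(float(sys.argv[1]),float(sys.argv[2]),save=sys.argv[3]); print(o["position"],R.from_quat(o["tool_rot"]).as_matrix().round(3).tolist())
E
python3 hand.py 3.8 0 m1
python3 -c "
import cv2,numpy as np
a,b,c=[cv2.imread(f'pics/m1_{n}.png') for n in('wrist','scene','side')]
cv2.imwrite('pics/w6.png',np.hstack([a[:300,130:430],cv2.resize(b[60:210,300:450],(250,300)),cv2.resize(c[180:360,230:380],(250,300))]))"
```

```text
time: 16.78
position: [0.4707, 0.0845, 0.2762]
tool_rot: [0.996, -0.087, -0.002, -0.0]
ft_force: [-0.1, 0.7, -3.2]
grip_width: 0.0237
grip_force: 60.0
time: 17.03
position: [0.438, 0.1556, 0.2762]
tool_rot: [0.996, -0.087, -0.002, -0.0]
ft_force: [0.5, -0.5, -2.0]
grip_width: 0.0232
grip_force: 60.0
time: 17.28
position: [0.4055, 0.2264, 0.2762]
tool_rot: [0.996, -0.087, -0.002, 0.0]
ft_force: [-0.7, 0.2, -2.6]
grip_width: 0.0232
grip_force: 60.0
time: 17.87
position: [0.3744, 0.295, 0.2764]
tool_rot: [0.999, 0.032, -0.0, 0.0]
ft_force: [0.4, -0.2, -2.5]
grip_width: 0.0236
grip_force: 60.0
['wrist'] [ 0.001   0.0007  0.0266 -0.0094] 0.002 nose [0.5548 0.3053 0.2243] org [0.4849 0.3013 0.2262]
['scene'] [-0.0006  0.002  -0.0035 -0.0048] 0.101 nose [0.5546 0.3061 0.231 ] org [0.4847 0.3018 0.2308]
['side'] [ 0.0011  0.0025  0.015  -0.0092] 0.081 nose [0.5555 0.3054 0.2282] org [0.4857 0.3014 0.2293]
['wrist', 'scene', 'side'] [-0.0005  0.0017 -0.0073 -0.005 ] 0.185 nose [0.5548 0.3061 0.2315] org [0.4849 0.3018 0.2309]
[0.37435935 0.29501639 0.2764281 ] [[0.998, 0.065, -0.001], [0.065, -0.998, -0.001], [-0.001, 0.001, -1.0]]
```

View pics/w6.png

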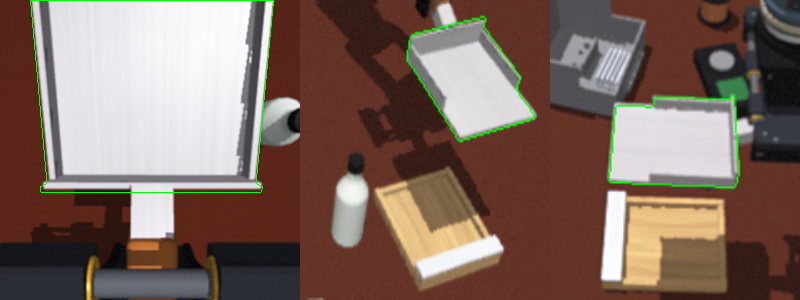

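```bash
python3 -m inch '[-0.02,0,0.1,0,-0.02,0, -0.05,-0.01,0.35,0,-0.04,0, -0.08,-0.015,0.6,0,-0.07,0, -0.1,-0.02,0.85,0,-0.1,0, -0.112,-0.02,1,0,-0.111,0, -0.112,-0.02,1,0,-0.111,0]'
python3 - <<'E'
from h import *
r=tool(3.8,-10); print(units(r,[0,0,-.075]),units(r,[0,0,-.03]),units(r,[.0998*.2,.0066*.2,0]))
E
```

```text
time: 18.67
position: [0.3646, 0.2953, 0.1943]
tool_rot: [0.995, 0.032, -0.089, 0.004]
ft_force: [0.1, 0.4, -2.8]
grip_width: 0.0236
grip_force: 60.0
(array([ 0.163, -0.   ,  0.923]), array([0., 0., 0.])) (array([ 0.065, -0.   ,  0.369]), array([0., 0., 0.])) (array([ 0.246,  0.   , -0.043]), array([0., 0., 0.]))
```

```bash
python3 -m inch '[0.04,0,0.2,0,0,0, 0.08,0,0.46,0,0,0, 0.13,0,0.75,0,0,0, 0.165,0,0.92,0,0,0, 0.165,0,0.92,0,0,0, 0.165,0,0.92,0,0,0]'
python3 hand.py 3.8 -10 m2
python3 -c "
import cv2,numpy as np
a,b,c=[cv2.imread(f'pics/m2_{n}.png') for n in('wrist','scene','side')]
cv2.imwrite('pics/w7.png',np.hstack([cv2.resize(b[110:230,320:440],(400,400)),cv2.resize(c[260:370,240:350],(400,400))]))"
```

```text
time: 19.17
position: [0.3658, 0.2963, 0.1225]
tool_rot: [0.996, 0.033, -0.086, 0.003]
ft_force: [0.5, 0.3, -1.9]
grip_width: 0.0234
grip_force: 60.0
['wrist'] [ 0.0004 -0.0001 -0.0016  0.0025] 0.0 nose [0.5358 0.308  0.0439] org [0.4671 0.3033 0.0559]
['scene'] [-0.001   0.0002 -0.0028  0.0111] 0.072 nose [0.5344 0.3095 0.0447] org [0.4657 0.3041 0.0566]
['side'] [ 0.0023  0.0007 -0.0034 -0.0148] 0.083 nose [0.5382 0.305  0.0447] org [0.4693 0.3015 0.0566]
['wrist', 'scene', 'side'] [ 0.0004  0.0011 -0.0219  0.0024] 0.167 nose [0.5375 0.3081 0.0486] org [0.4685 0.3034 0.0592]
[0.36579208 0.29627283 0.12249079] [[0.983, 0.066, -0.172], [0.065, -0.998, -0.011], [-0.172, -0.0, -0.985]]
```

View pics/w7.png

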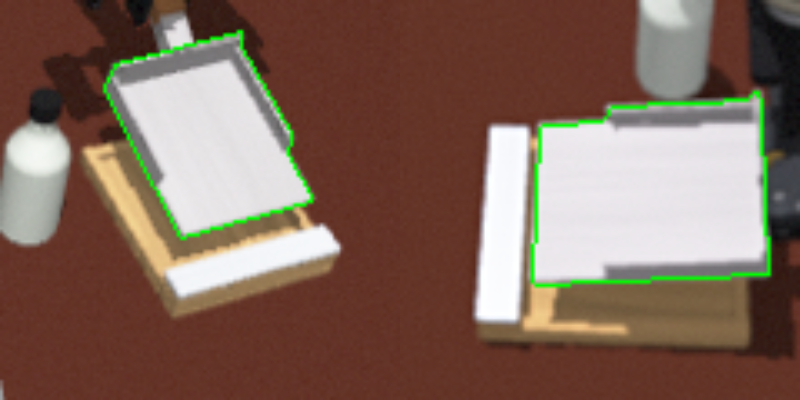

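```bash
python3 -m inch '[0.02,0,0.1,0,0,0, 0.04,0,0.23,0,0,0, 0.06,0,0.34,0,0,0, 0.072,0,0.406,0,0,0, 0.072,0,0.406,0,0,0, 0.072,0,0.406,0,0,0]'
python3 -m inch '[0.04,0,-0.007,0,0,0, 0.08,0,-0.014,0,0,0, 0.12,0,-0.021,0,0,0, 0.16,0,-0.028,0,0,0, 0.2,0,-0.035,0,0,0, 0.2,0,-0.035,0,0,0, 0.2,0,-0.035,0,0,0]'
python3 hand.py 3.8 -10 m3
```

```text
time: 19.97
position: [0.3655, 0.2961, 0.0887]
tool_rot: [0.996, 0.033, -0.087, 0.003]
ft_force: [-0.5, -0.5, -2.5]
grip_width: 0.0234
grip_force: 60.0
time: 20.55
position: [0.3823, 0.2973, 0.0893]
tool_rot: [0.996, 0.033, -0.086, 0.003]
ft_force: [-0.1, 0.2, -2.6]
grip_width: 0.0232
grip_force: 60.0
['wrist'] [-0.     -0.      0.0178 -0.0023] 0.001 nose [0.5505 0.3081 0.0076] org [0.4819 0.3037 0.021 ]
['scene'] [-0.0111  0.0055 -0.0009 -0.0147] 0.125 nose [0.542  0.3054 0.0181] org [0.4732 0.3019 0.0302]
['side'] [ 0.0006  0.0001  0.0023 -0.0004] 0.136 nose [0.5523 0.3085 0.0102] org [0.4835 0.304  0.0225]
['wrist', 'scene', 'side'] [-0.0022  0.003   0.0225  0.0011] 0.292 nose [0.5485 0.3085 0.0102] org [0.48   0.3039 0.0239]
[0.38228406 0.29730663 0.08930941] [[0.983, 0.065, -0.171], [0.065, -0.998, -0.011], [-0.172, -0.0, -0.985]]
```

Run:
```python
from h import *
r0=tool(3.8,-10); print(units(r0,R.from_euler("z",3.8,degrees=True).apply([.006,0,-.001])))
sc=lambda r:(r*R.from_euler("x",180,degrees=True))
n=np.array([.181,0,-.048]); n0=sc(r0).apply(n)
for i in range(1,6):
    r=tool(3.8,-10+2*i); d=n0-sc(r).apply(n)+[0,0,-.003*i/5]; s,t=units(r0,d,r); print(s.round(3),t)
```

```text
(array([ 0.076, -0.   , -0.001]), array([0., 0., 0.]))
[-0.018  0.     0.087] [-0.     0.022  0.   ]
[-0.034  0.     0.174] [-0.     0.044 -0.   ]
[-0.046  0.     0.262] [-0.     0.067 -0.   ]
[-0.056  0.     0.35 ] [ 0.     0.089 -0.   ]
[-0.063  0.     0.439] [ 0.     0.111 -0.   ]
```

```bash
python3 -m inch '[0.025,0,0,0,0,0, 0.05,0,0,0,0,0, 0.076,0,0,0,0,0, 0.076,0,0,0,0,0, 0.076,0,0,0,0,0]'
python3 -m inch '[-0.018,0,0.087,0,0.022,0, -0.034,0,0.174,0,0.044,0, -0.046,0,0.262,0,0.067,0, -0.046,0,0.262,0,0.067,0, -0.046,0,0.262,0,0.067,0]'; python3 -c "
from rig import *
o=get_obs();print(o['ft_force'],o['moment'])"
```

```text
time: 21.27
position: [0.3882, 0.2977, 0.0881]
tool_rot: [0.996, 0.033, -0.086, 0.003]
ft_force: [0.1, -0.3, -3.4]
grip_width: 0.0233
grip_force: 60.0
time: 21.68
position: [0.3798, 0.297, 0.0681]
tool_rot: [0.999, 0.033, -0.035, 0.001]
ft_force: [0.7, -0.1, -3.3]
grip_width: 0.0235
grip_force: 60.0
[ 0.72110435 -0.06004337 -3.33164039] [ 0.02067153  0.13807183 -0.03492854]
```

```bash
python3 -m inch '[-0.018,0,0.085,0,0.022,0, -0.035,0,0.17,0,0.044,0, -0.035,0,0.17,0,0.044,0, -0.035,0,0.17,0,0.044,0]'
python3 hand.py 3.8 0 m4; python3 -c "
from rig import *
o=get_obs();print(o['ft_force'],o['moment'])
import cv2,numpy as np
a,b,c=[cv2.imread(f'pics/m4_{n}.png') for n in('wrist','scene','side')]
cv2.imwrite('pics/w8.png',np.hstack([cv2.resize(b[110:230,320:440],(400,400)),cv2.resize(c[260:370,240:350],(400,400))]))"
```

```text
time: 22.02
position: [0.3771, 0.2971, 0.0549]
tool_rot: [0.999, 0.033, 0.0, -0.0]
ft_force: [-0.3, -0.1, -3.1]
grip_width: 0.0233
grip_force: 60.0
['wrist'] [-0.     -0.      0.0042 -0.0002] 0.001 nose [0.5575 0.309  0.0062] org [0.4877 0.3044 0.0064]
['scene'] [-0.0114  0.0008 -0.0152  0.0196] 0.202 nose [0.5468 0.3116 0.0103] org [0.477  0.3056 0.0092]
['side'] [-0.0006 -0.0024  0.0774 -0.0654] 0.097 nose [ 0.5533  0.2969 -0.0093] org [ 0.4835  0.2969 -0.0039]
['wrist', 'scene', 'side'] [-0.0059  0.0076  0.0352 -0.0062] 0.365 nose [0.5505 0.3075 0.0083] org [0.4807 0.3033 0.0108]
[0.37710391 0.29705091 0.05490787] [[0.998, 0.066, 0.0], [0.066, -0.998, 0.0], [0.0, -0.0, -1.0]]
[-0.15813677 -0.02631445 -2.03471579] [0.02086239 0.22663633 0.03228169]
```

View pics/w8.png

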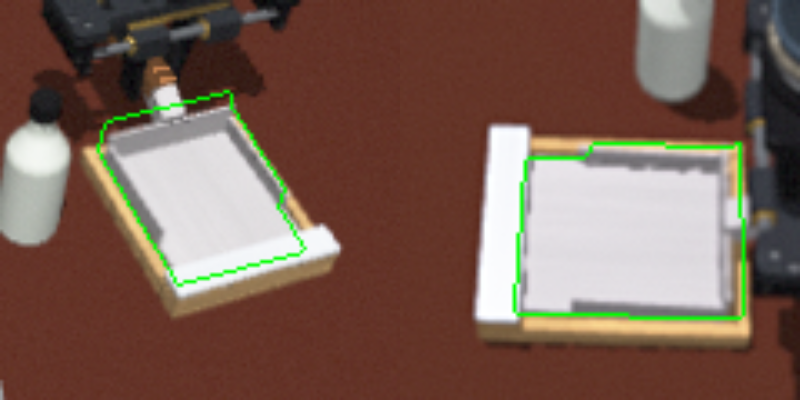

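```bash
python3 -m inch '[0,0,0.01,0,0,0, 0,0,0.02,0,0,0, 0,0,0.02,0,0,0, 0,0,0.02,0,0,0]'; python3 -c "
from rig import *
o=get_obs();print(o['ft_force'],o['moment'])"
```

```text
time: 22.65
position: [0.377, 0.2969, 0.0531]
tool_rot: [0.999, 0.033, 0.001, -0.0]
ft_force: [-0.1, 0.5, -2.0]
grip_width: 0.0232
grip_force: 60.0
[-0.07632812  0.53870558 -2.02085916] [0.01141548 0.2725705  0.03555028]
```

```bash
python3 -m inch '[0,0,0.01,0,0,0, 0,0,0.015,0,0,0, 0,0,0.015,0,0,0]'
python3 -m inch '[0,0,0.015,0,0,0, 0,0,0.015,0,0,0, 0,0,0.015,0,0,0, 0,0,0.015,0,0,0, 0,0,0.015,0,0,0, 0,0,0.015,0,0,0]' 55
python3 -m inch '[0,0,-0.1,0,0,0, 0,0,-0.3,0,0,0, 0,0,-0.6,0,0,0, 0,0,-1,0,0,0, 0,0,-1,0,0,0]'
python3 - <<'E'
from h import *
im={n:camera(n) for n in("wrist","scene","side")}; C={n:cal(n) for n in im}
print(cal and get_obs()["position"])
m=[M["scoop"][0]*[1,1,1]]+M["scoop"][1:]
out=[]
for n,w in(("wrist",None),("scene",(110,230,320,440)),("side",(260,370,240,350))):
    k=mask(n,"scoop",proj(C[n],[.487,.304,.01])[0])
    c=im[n][:,:,::-1].copy()
    s=sil(C[n],m,[.489,.3039,np.radians(3.8)],.005); cs,_=cv2.findContours((s>.5).astype(np.uint8),0,2); cv2.drawContours(c,cs,-1,(0,255,0),1)
    cr=sil(C[n],M["cradle"],[.489,.3039,np.radians(3.8)]); cs,_=cv2.findContours((cr>.5).astype(np.uint8),0,2); cv2.drawContours(c,cs,-1,(0,0,255),1)
    out.append(cv2.resize(c[:300,130:430] if w is None else c[w[0]:w[1],w[2]:w[3]],(266,400)))
cv2.imwrite("pics/w9.png",np.hstack(out))
E
```

```text
time: 22.9
position: [0.3769, 0.297, 0.052]
tool_rot: [0.999, 0.033, 0.001, -0.0]
ft_force: [0.1, -0.3, -0.8]
grip_width: 0.0234
grip_force: 60.0
time: 23.4
position: [0.3772, 0.297, 0.0509]
tool_rot: [0.999, 0.033, 0.001, -0.0]
ft_force: [0.0, -1.1, 0.7]
grip_width: 0.0523
grip_force: 0.0
time: 23.82
position: [0.3795, 0.2983, 0.1355]
tool_rot: [0.999, 0.033, 0.005, -0.002]
ft_force: [-0.0, 0.1, 1.0]
grip_width: 0.055
grip_force: 0.0
[0.37687562 0.29693339 0.13134859]
```

View pics/w9.png

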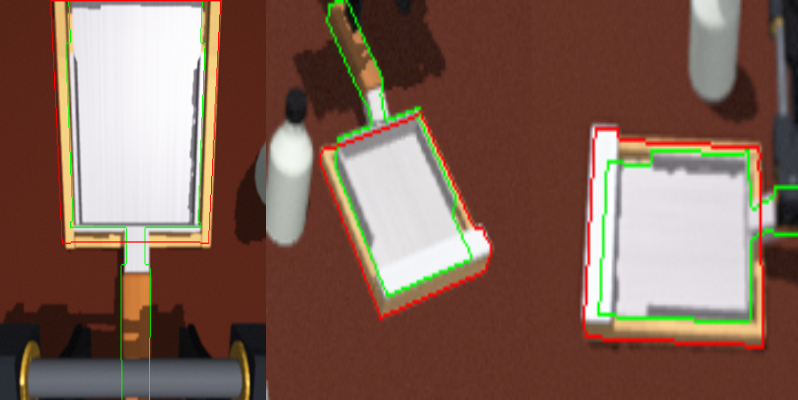

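The scoop lies flat in the cradle with its nose under the lip and the gripper is clear of it. Heat sink and bracket are in the bin.

```bash
python3 -c "
from rig import *
print(hand_in())"
```

```text
the job is handed in; nothing more can be done
None
```

I tipped the heat sink and bracket into the grey bin with the blade pressed on its rim, parked the empty scoop flat in its cradle with the nose under the lip, and handed the job in at about 24 s; no verdict was returned.

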